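# Torque the filling cap of a lab pressure vessel

### The arm

A 6-joint arm with a two-finger parallel gripper is mounted at the origin on the work surface. World frame = base frame: x ahead of the robot, y to its left, z up, the work surface at z = 0. Lengths are in mm, angles in degrees, forces in N, time in s.
With the tool pointing down it reaches from about 250 to 725 mm from the base axis. Payload 4 kg.
Tool frame: the origin (TCP) lies on the centre line of the jaws, within the pads' length; the fingertips stand r.tcp_to_tips ahead of it and the grasp point (between the pads) lies 2 mm behind it (r.tcp_to_tips is the distance from the TCP to the fingertips, in mm); z points along the fingers, y is the line along which they close (so a half turn about z gives the same grasp; the last joint's range is limited). The gripper opens to 85 mm and grips with 20 to 120 N. Pads are 22 mm wide; open, the fingers measure 114 mm over their backs; the gripper's body (76 mm by 85 mm) begins 54 mm behind the grasp point. The pads swing forward as they close: fully open they stand 13 mm farther back than shut.
Start: joints at [73.281, 13.785, 0.286, 76.501, 0, 90], TCP at [143.836, 478.864, 248.306] pointing down, gripper open.
Joint ranges: [-155.79, 155.79], [-60.16, 107.12], [-62.33, 73.08], [-114, 123.19], [-81.49, 82.49], [-180, 180]. Speed limits (degrees/s): [159.86, 159.86, 180, 180, 180, 180].

### API

Orientations are given as [roll, pitch, yaw] about the fixed x, y, z axes, in that order (R = Rz(yaw) Ry(pitch) Rx(roll)).
In Python, from plant import r, cams gives the robot as it stands. The module is installed in compiled form; this text tells all that it offers.
- The arm moves only by the tool servo_tool, never from a script. Its argument "moves" is a list of rows, each an object with "travel": the shift along the tool's x, y, z in m, a list of three; "turn": the turn, a rotation vector about the tool's x, y, z in units of 6 degrees (1.0 is 6 degrees), a list of three; "gripper": the closure in counts, from 0 (fully open) to 255 (shut). A call has 1 to 5 rows; each row is the pose to reach, as a shift and turn from the pose commanded when the call began, along the tool's axes at that moment; what a row does not reach only later rows make up. A row lasts 1/12 s, in which the tool goes at most 41.7 mm and 7.16 degrees, less where a joint would pass 70% of its speed; a pose out of reach is approached as far as the arm can. A call with a gripper value outside its range is refused whole. The fingers move at their own pace and stop on an object; "force" is the grip in N (left out, the last holds). Time passes only in rows, so rows that repeat a pose let the fingers close. It gives the time, the measured TCP pose, the force, the opening and the grip force at its end, in the units of the state.
- r.observe(): the state, without advancing time (a new reading comes with each control period).
- cams.read_camera(name): name is "side" or "top"; returns a dict with "frame" (400x640x3 uint8, red, green, blue), "intrinsics" (3x3 intrinsics, pixels), "k1" (the pictures are not rectified: a ray, as slopes to the right and down, at radius r is drawn at 1 + k1 r^2 times it, then the intrinsics apply), "world_from_camera" (4x4, takes a point from camera to world coordinates). Camera axes: x right, y down, z forward; pixel columns grow to the right and rows downward; lengths in mm; the calibration is good to about 2 mm. A picture is of the moment at which its call begins. There is no depth.
- r.finish_job(): hands the job in; it is judged then, once.
Trained networks look in a picture, given as the dict that the camera call returned (one of the last four; its "shot" number tells which), for a name from the list of things; names that differ only in an ending like _2 or _b are one class to them, and where a whole thing is asked for, a point or a joint stands for the part that bears it (a point fixed in the world has none). Each returns a list of dicts, best first, with "score" (0 to 1); they miss things now and then, are a little off and sometimes report something else, mostly with a low value. They report only what shows in the picture. A call takes as long as a camera call. They do not tell look-alikes from the thing itself.
- cams.search_frame(picture, thing): "point" ([column, row] in pixels, amid what is visible of it).
- cams.regions_of(picture, thing): "mask" (400x640 bool, what is visible of it) and "point" ([column, row] in pixels, amid what is visible of it).
The state is a dict: "time": time; "joints": joint angles; "dq": joint speeds; "joint_efforts": joint torques, N m; "eef_pos": TCP position; "tcp_rot": TCP orientation; "contact_force": force on the tool from outside, world axes, zero at the start; "torque": the same for the moment, N m; "finger_gap": finger opening in mm; "finger_force": force on a finger pad.
Only numpy, scipy, OpenCV 4.12 (cv2) and the standard library are available. Lean on these libraries where they do the work, as an engineer would, in place of code of your own. Each camera call takes 0.05 s, during which the arm holds its last target. There are 200 camera calls.

### The job

The pressure vessel's brass filling cap is only hand-tight. Take the break-over torque wrench from the bench mat, fit its ring end right down over the cap's hexagon and tighten clockwise until the wrench's hinge clearly breaks over, then stop pulling at once, well before the hinge reaches the end of its travel. Leave the cap tight, take the wrench off, lay it flat on the mat again, whole length on the mat and without dropping it, let go, and leave the dishes and the flask where they stand.

Things in the scene. Friction and masses are not known exactly. Their poses are not given: they have to be found in the camera images.
- wrench: steel head of the loose torque wrench (292 mm long overall, 0.44 kg): a ring spanner, 14 mm thick, 68 mm over its corners, with a hexagonal hole 43 mm across flats. Origin: centre of the hole, on the underside. z up; x points from the ring towards the handle; flats of the hole face along x and every 60 deg from it. A hinge pin 50 mm along x joins the handle.
- grip (a point): middle of the wrench's handle, 150 mm from the ring's centre (100 mm from the hinge pin), 12 mm above the underside; x along the handle away from the ring. The black grip, 26 mm wide and 24 mm high, runs from 111 to 246 mm from the ring's centre. The wrench balances about 115 mm from the ring's centre; its underside is level.
- tail (a point): the free end of the wrench's handle, 262 mm from the ring's centre, 12 mm above the underside
- handle (a joint): the wrench's hinge, rad: 0 = straight, held rigidly by a preloaded spring up to 1.3 N m at the pin; then the handle breaks over clockwise (from above) about the pin against the head while the torque stops rising (13 N across the grip point, less if the hand also twists), up to a hard stop at 0.35, past which the cap is over-tightened. It breaks clockwise only and springs back straight when eased.
- cap_foot (a point): brass hexagon cap on the vessel, 41 mm across flats. Point: on its vertical axis at the hexagon's foot, 107 mm above the bench, level with the white seal disc (62 mm dia) on which the fitted ring comes to rest. The hexagon is 14 mm high, then a cone tapers over 5 mm to 31 mm dia. z up; flats face along x and every 60 deg from it; the cap turns about z and stays where it is left.
- cap_corner (a point): a top corner of the cap's hexagon, 23.7 mm from its axis, 14 mm above cap_foot; 30 deg from the middles of the flats beside it; turns with the cap. The cap turns ever more stiffly (0.9 to about 2 N m) over an unknown 20 to 50 deg, different each time, before the wrench breaks over; the ring has some 6 deg of play on it either way.
- vessel: steel pressure vessel screwed to the bench: flanged lid 176 mm dia, its top 85 mm high, bolt heads to 91 mm, steel boss 68 mm dia to 104 mm, seal and cap above. A gauge 46 mm dia, 80 mm high, stands 112 mm from the axis. Origin: centre of its foot on the bench.
- mat: grey bench mat 200 x 360 mm (its x, y), 4 mm thick, fixed. Origin: centre of its underside; its top is 4 mm higher.
- dish: one lidded red Petri dish, 90 mm dia, 15 mm high, loose, to be left alone; origin at the centre of its underside
- dishes: two stacked lidded Petri dishes, 90 mm dia, 30 mm high, loose, to be left alone; origin at the centre of the underside
- flask: glass conical flask, 84 mm dia, 122 mm high, loose, to be left alone; origin at the centre of its underside
There are look-alikes about, which are no part of the job. There is more than one size of the vessel; the job needs the largest.

How it is judged:
By the outcome, as a careful person would: the job done as asked, in the order asked, and still so for the second after the job is handed in, with the robot touching nothing.
It also fails if it takes over 64 s, if anything falls off the work surface, if the arm or the gripper's body presses on something with over 40 N, if the wrist force passes 120 N, or if a joint passes its speed limit or range.

## Working session

There is one attempt and no reset: what is moved stays moved. The work goes in short steps, Python scripts to look and compute and a tool call to move; the robot and the scene stay as the last step left them, time stands still between calls to the robot, and variables do not carry over. Pictures are saved under pics/ and viewed, at most 10 in all, crops included, and the job is handed in when it is done.

Besides the shell and the picture viewer there is one more tool, called after "Emit:" as name([rows], argument=value, ...), one row to a line, values as JSON. servo_tool: Moves the arm, as the interface text tells. Its arguments: {"type":"object","properties":{"moves":{"type":"array"},"force":{"type":"number"}},"required":["moves"]}

```bash
mkdir -p pics; cat > h.py <<'E'
import numpy as np, cv2
from plant import r, cams
def ray(p,uv):
    K=np.array(p["intrinsics"]);k=p["k1"];T=np.array(p["world_from_camera"])
    d=np.array([(uv[0]-K[0,2])/K[0,0],(uv[1]-K[1,2])/K[1,1]]);s=d.copy()
    for _ in range(30): s=d/(1+k*(s@s))
    v=T[:3,:3]@np.array([s[0],s[1],1]);return T[:3,3],v
def at_z(p,uv,z):
    o,v=ray(p,uv);return o+v*(z-o[2])/v[2]
def proj(p,X):
    K=np.array(p["intrinsics"]);T=np.array(p["world_from_camera"])
    c=T[:3,:3].T@(np.array(X,float)-T[:3,3]);s=c[:2]/c[2];s=s*(1+p["k1"]*(s@s))
    return np.array([K[0,0]*s[0]+K[0,2],K[1,1]*s[1]+K[1,2]])
def tri(p,a,q,b):
    o1,v1=ray(p,a);o2,v2=ray(q,b)
    t=np.linalg.lstsq(np.c_[v1,-v2],o2-o1,rcond=None)[0]
    A=o1+v1*t[0];B=o2+v2*t[1];return (A+B)/2,np.linalg.norm(A-B)
E
python3 - <<'E'
from h import *
P={n:cams.read_camera(n) for n in("top","side")}
for n,p in P.items():
    cv2.imwrite(f"pics/{n}0.png",p["frame"][:,:,::-1])
    print(n,np.round(p["world_from_camera"],2).tolist(),np.round(p["intrinsics"],1).tolist(),p["k1"])
Z=dict(wrench=11,grip=16,tail=16,cap_foot=107,cap_corner=121,vessel=85,mat=4,dish=15,dishes=30,flask=60)
for t,z in Z.items():
    for n,p in P.items():
        for d in cams.search_frame(p,t)[:5]:
            print(t,n,np.round(d["point"],1),round(d["score"],2),np.round(at_z(p,d["point"],z),0))
print(r.observe(),r.tcp_to_tips)
E
```

```text
top [[-0.11, -0.97, 0.21, 304.32], [-0.99, 0.11, -0.02, 23.68], [-0.0, -0.21, -0.98, 1087.62], [0.0, 0.0, 0.0, 1.0]] [[362.7, 0.0, 322.2], [0.0, 362.7, 200.2], [0.0, 0.0, 1.0]] 0.02084362294720449
side [[0.92, -0.24, 0.32, 156.55], [-0.4, -0.59, 0.7, -758.6], [0.02, -0.77, -0.63, 777.13], [0.0, 0.0, 0.0, 1.0]] [[363.1, 0.0, 322.8], [0.0, 363.1, 195.2], [0.0, 0.0, 1.0]] -0.020520411622433832
wrench top [396.8 216.3] 0.98 [ 462. -217.   11.]
wrench top [277.  208.4] 0.49 [525. 139.  11.]
wrench side [342.1 270. ] 0.77 [ 466. -217.   11.]
grip top [405.2 214.6] 0.7 [ 463. -242.   16.]
grip side [350.5 280.9] 0.9 [ 468. -261.   16.]
tail top [408.5 212.8] 0.94 [ 468. -252.   16.]
tail top [387.9 213.6] 0.46 [ 472. -191.   16.]
tail top [386.4 205.7] 0.32 [ 496. -190.   16.]
tail side [350.2 278.6] 0.97 [ 471. -254.   16.]
tail side [397.3 196. ] 0.23 [769. -14.  16.]
cap_foot top [278.6 207.9] 0.71 [506. 124. 107.]
cap_foot top [208.5 279.5] 0.66 [335. 324. 107.]
cap_foot side [234.9 155.6] 0.56 [309. 286. 107.]
cap_foot side [309.1 166.5] 0.52 [514. 134. 107.]
cap_foot side [261.  316.3
[... 1104 characters left out ...]
4.  60.]
{'time': 1.1, 'joints': array([ 7.32829174e+01,  1.37859303e+01,  2.85683433e-01,  7.65004861e+01,
       -6.68567565e-04,  8.99992264e+01]), 'dq': array([-0.05567035,  0.14510236,  0.03100204,  0.01116389,  0.04021364,
       -0.08343864]), 'joint_efforts': array([-1.90295592e-03, -3.72222662e+01,  2.52694541e+01,  1.35564558e-03,
        1.21147314e-04, -6.35235523e-06]), 'eef_pos': array([143.8258785 , 478.86621767, 248.29621698]), 'tcp_rot': array([-1.79999267e+02,  6.68557669e-04,  1.63283691e+02]), 'contact_force': array([-0.34353068, -0.78937214, -0.08997567]), 'torque': array([ 0.00831561, -0.00699005,  0.00894282]), 'finger_force': 0.0, 'finger_gap': 85.54110103129209} 17.0
```

View picture.

View pics/top0.png

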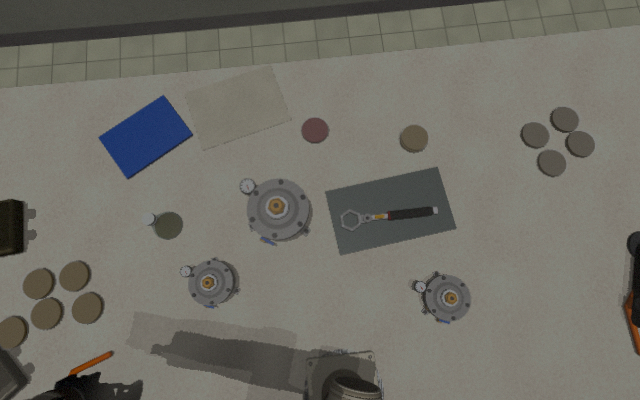

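View pics/side0.png

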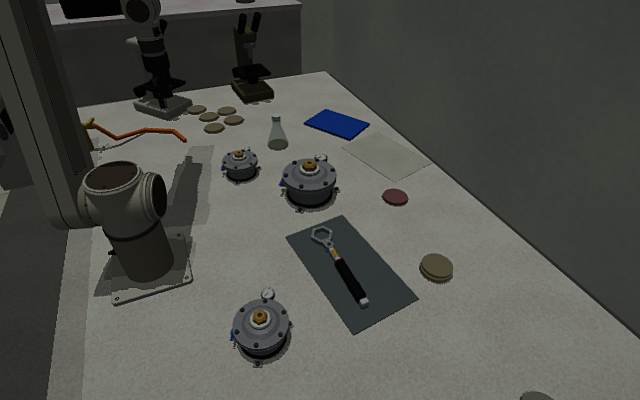

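```bash
python3 - <<'E'
from h import *
p=cams.read_camera("top");q=cams.read_camera("side")
def crop(p,c,w,h,s):
    f=p["frame"][c[1]-h//2:c[1]+h//2,c[0]-w//2:c[0]+w//2,::-1]
    return cv2.resize(f,(w*s,h*s),interpolation=cv2.INTER_CUBIC)
a=crop(p,(277,206),50,40,8);b=crop(q,(309,168),50,40,8)
c=crop(p,(393,214),100,35,8)
im=np.vstack([np.hstack([a,b]),c]);im=np.clip(im*1.5,0,255);cv2.imwrite("pics/crop.png",im);print(im.shape)
# brass
for n,P,(x,y) in(("top",p,(277,206)),("side",q,(309,166))):
    hsv=cv2.cvtColor(P["frame"],cv2.COLOR_RGB2HSV);m=np.zeros(hsv.shape[:2],bool)
    w=(hsv[...,1]>90)&(hsv[...,0]>8)&(hsv[...,0]<28)&(hsv[...,2]>60);m[y-14:y+14,x-14:x+14]=w[y-14:y+14,x-14:x+14]
    v,u=np.nonzero(m);print(n,len(u),u.mean(),v.mean(),u.min(),u.max(),v.min(),v.max())
    print(at_z(P,[u.mean(),v.mean()],118))
for n,P in(("top",p),("side",q)):
  for d in cams.regions_of(P,"vessel"):
    m=d["mask"];v,u=np.nonzero(m);print("vessel",n,d["point"],len(u),u.min(),u.max(),v.min(),v.max(),round(d["score"],2))
  for d in cams.regions_of(P,"wrench")[:1]:
    m=d["mask"];v,u=np.nonzero(m);print("wrench",n,len(u),u.min(),u.max(),v.min(),v.max())
  if n=="top":
    g=P["frame"][190:235,330:450].astype(int).sum(2)
E
```

```text
(600, 800, 3)
top 161 275.9503105590062 205.7888198757764 268 283 198 213
[510.80921661 129.58569982 118.        ]
side 76 308.7631578947368 163.8421052631579 302 316 160 167
[512.2630456  133.13326088 118.        ]
vessel top [446.2, 294.1] 1911 414 470 272 322 0.89
vessel top [208.3, 282.7] 1812 181 238 258 307 0.83
wrench top 792 341 437 206 231
vessel side [259.1, 327.2] 2931 231 291 288 366 0.95
vessel side [308.4, 182.3] 2333 280 339 154 212 0.67
vessel side [242.5, 164.4] 979 220 259 148 183 0.61
wrench side 1004 310 368 227 307[ WARN:0@1.154] global loadsave.cpp:1063 imwrite_ Unsupported depth image for selected encoder is fallbacked to CV_8U.
```

View pics/crop.png

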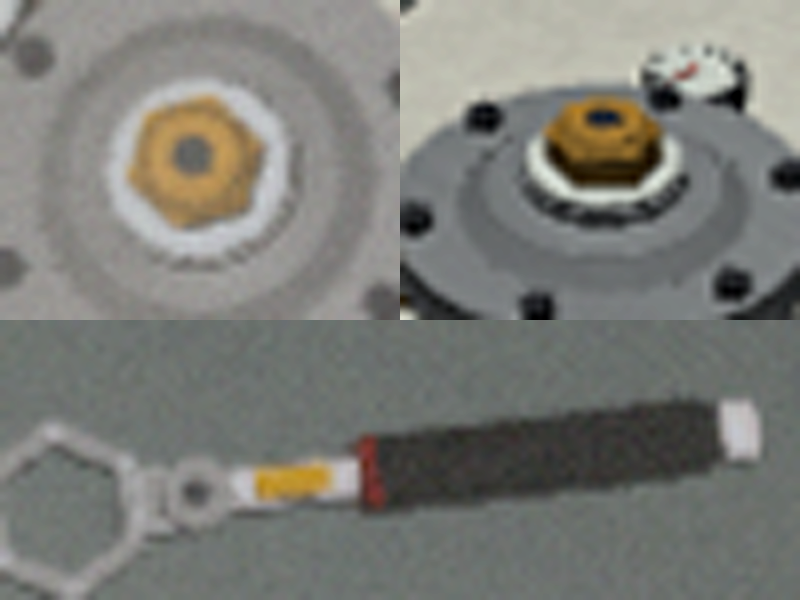

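The largest vessel is the one at top (277,208): its lid is about 66 px wide, against about 48 px for those at (212,283) and (446,297). The crop confirms a brass hexagon on a white seal. The wrench lies with its ring at about (351,220) and its tail at (438,210).

```bash
cat >> h.py <<'E'
from scipy.optimize import minimize
def hexa(c,z,rad,ph,n=6):
    a=np.radians(ph)+np.arange(n)*2*np.pi/n
    return np.c_[c[0]+rad*np.cos(a),c[1]+rad*np.sin(a),np.full(n,z)]
def poly(img,p,X,v,S=8):
    uv=np.array([proj(p,x) for x in X]);cv2.fillPoly(img,[np.round((uv-img_o)*S).astype(np.int32)],v)
img_o=np.zeros(2)
def render(p,o,w,h,parts,S=8):
    global img_o;img_o=np.array(o)-0.5
    im=np.zeros((h*S,w*S),np.float32)
    for X,v in parts:poly(im,p,X,v,S)
    return cv2.resize(im,(w,h),interpolation=cv2.INTER_AREA)
def box(c,th,a,b,w,z):
    e=np.array([np.cos(th),np.sin(th)]);n=np.array([-e[1],e[0]]);c=np.array(c)
    return np.array([[*(c+e*s+n*t),z] for s,t in((a,w),(b,w),(b,-w),(a,-w))])
E
python3 - <<'E'
from h import *
p=cams.read_camera("top");q=cams.read_camera("side")
f=p["frame"];hsv=cv2.cvtColor(f,cv2.COLOR_RGB2HSV)
# cap
o=(262,192);w=h=28
s=hsv[o[1]:o[1]+h,o[0]:o[0]+w];m=((s[...,1]>70)&(s[...,0]<30)).astype(np.float32)
m=cv2.morphologyEx(m,cv2.MORPH_CLOSE,np.ones((5,5)))
res=[]
for ph in range(0,60,3):
    best=min((np.abs(render(p,o,w,h,[(hexa((x,y),107,23.7,ph),1),(hexa((x,y),121,23.7,ph),1)])-m).sum(),x,y) for x in range(505,519,2) for y in range(124,138,2))
    res.append((best,ph))
res.sort();print(res[:5])
F=lambda v:np.abs(render(p,o,w,h,[(hexa(v[:2],107,23.7,v[2]),1),(hexa(v[:2],121,23.7,v[2]),1)])-m).sum()
R=minimize(F,[res[0][0][1],res[0][0][2],res[0][1]],method="Nelder-Mead",options=dict(initial_simplex=[[res[0][0][1]+a,res[0][0][2]+b,res[0][1]+c] for a,b,c in((0,0,0),(2,0,0),(0,2,0),(0,0,4))]))
print("cap x y cornerphase",R.x,R.fun)
# wrench
o=(332,196);w,h=116,42
s=f[o[1]:o[1]+h,o[0]:o[0]+w].astype(float)
bg=np.median(s.reshape(-1,3),0);d=np.abs(s-bg).sum(2);mm=np.clip((d-35)/60,0,1).astype(np.float32)
def W(v):
    c=v[:2];t=np.radians(v[2])
    g=render(p,o,w,h,[(hexa(c,18,34,v[2]+30),1),(hexa(c,4,24.8,v[2]+30),0) if 0 else (hexa(c,18,24.8,v[2]+30),0),(box(c,t,30,115,9,20),1),(box(c,t,111,246,13,28),1),(box(c,t,246,262,9,24),1)])
    return np.abs(g-mm).sum()
c0=at_z(p,[351,220],18)[:2];t0=at_z(p,[438,210.3],16)[:2];th=np.degrees(np.arctan2(*(t0-c0)[::-1]));print(c0,t0,th,np.hypot(*(t0-c0)))
R=minimize(W,[*c0,th],method="Nelder-Mead",options=dict(initial_simplex=[[c0[0]+a,c0[1]+b,th+c] for a,b,c in((0,0,0),(5,0,0),(0,5,0),(0,0,4))]))
print("wrench",R.x,R.fun,mm.sum());t=np.radians(R.x[2]);print("grip",R.x[:2]+150*np.array([np.cos(t),np.sin(t)]))
for n,k,z in(("grip",150,28),("tail",262,16),("ring",0,18)):
    X=[*(R.x[:2]+k*np.array([np.cos(t),np.sin(t)])),z];print(n,proj(p,X),proj(q,X))
mt=(np.array([[x,y] for x,y in((327,191),(438,167),(456,228),(339,254))]))
print("mat",[np.round(at_z(p,x,4)[:2]) for x in mt])
E
```

```text
[((np.float32(23.9375), 511, 130), 42), ((np.float32(24.234375), 511, 130), 39), ((np.float32(24.328125), 511, 130), 36), ((np.float32(25.421875), 511, 130), 45), ((np.float32(25.640625), 513, 130), 33)]
cap x y cornerphase [512.10438696 130.36950946  40.92556632] 20.9375
[464.43090463 -78.31172507] [ 465.37356527 -341.13995504] -89.79450364028692 262.829920440572
wrench [465.71708313 -77.5583511  -90.25039471] 352.5187683105469 776.26666
grip [ 465.0615534 -227.5569187]
grip [401.27221112 213.7954924 ] [344.00104696 268.85266139]
tail [437.52334455 210.61847878] [364.03784089 305.77997425]
ring [350.69467125 219.60332643] [321.25641796 233.56542224]
mat [array([564., -18.]), array([ 602., -369.]), array([ 408., -389.]), array([369., -31.])]
```

Emit:
servo_tool([
  {"travel": [-0.511,-0.585,0.1],"turn": [0,0,12.2],"gripper": 0},
  {"travel": [-0.511,-0.585,0.1],"turn": [0,0,12.2],"gripper": 0},
  {"travel": [-0.511,-0.585,0.1],"turn": [0,0,12.2],"gripper": 0},
  {"travel": [-0.511,-0.585,0.1],"turn": [0,0,12.2],"gripper": 0},
  {"travel": [-0.511,-0.585,0.1],"turn": [0,0,12.2],"gripper": 0},
])

```text
time: 1.92
eef_pos: [229.5, 289.1, 221.5]
tcp_rot: [180.0, 0.0, 127.2]
contact_force: [0.7, 0.1, 0.4]
finger_gap: 85.5
finger_force: 0.0
```

```bash
cat > go.py <<'E'
import sys
from h import *
from scipy.spatial.transform import Rotation as Ro
# go.py x y z yaw : travel (m) and turn (units) to a tool-down pose
x,y,z,yaw=map(float,sys.argv[1:5]);s=r.observe()
A=Ro.from_euler("xyz",s["tcp_rot"],degrees=True);B=Ro.from_euler("xyz",[180,0,yaw],degrees=True)
print("t",round(s["time"],2),"pos",np.round(s["eef_pos"],1),"rot",np.round(s["tcp_rot"],2),"F",np.round(s["contact_force"],1),"M",np.round(s["torque"],2),"gap",round(s["finger_gap"],1),"q",np.round(s["joints"]))
print("travel",np.round(A.inv().apply(np.array([x,y,z])-s["eef_pos"])/1000,4),"turn",np.round(np.degrees((A.inv()*B).as_rotvec())/6,3))
E
python3 go.py 465 -228 80 90
```

```text
t 1.92 pos [229.5 289.1 221.5] rot [1.7997e+02 1.0000e-02 1.2719e+02] F [0.7 0.1 0.4] M [ 0.   -0.06 -0.02] gap 85.5 q [ 52.  -0. -20.  70.  -0. 104.]
travel [-0.5543 -0.1251  0.1415] turn [ 6.000e-03 -1.000e-03  6.199e+00]
```

Emit:
servo_tool([
  {"travel": [-0.554,-0.125,0.141],"turn": [0,0,6.2],"gripper": 0},
  {"travel": [-0.554,-0.125,0.141],"turn": [0,0,6.2],"gripper": 0},
  {"travel": [-0.554,-0.125,0.141],"turn": [0,0,6.2],"gripper": 0},
  {"travel": [-0.554,-0.125,0.141],"turn": [0,0,6.2],"gripper": 0},
  {"travel": [-0.554,-0.125,0.141],"turn": [0,0,6.2],"gripper": 0},
])

```text
time: 2.33
eef_pos: [314.4, 105.4, 171.5]
tcp_rot: [179.9, -0.0, 91.3]
contact_force: [1.3, -0.1, 0.5]
finger_gap: 85.9
finger_force: 0.0
```

```bash
python3 go.py 465 -228 80 90
```

```text
t 2.33 pos [314.4 105.4 171.5] rot [ 1.799e+02 -3.000e-02  9.134e+01] F [ 1.3 -0.1  0.5] M [ 0.07 -0.01  0.  ] gap 85.9 q [ 19.  -2. -30.  62.   0. 107.]
travel [-0.3369  0.1426  0.0916] turn [ 0.017 -0.006  0.223]
```

Emit:
servo_tool([
  {"travel": [-0.337,0.143,0.092],"turn": [0,0,0.22],"gripper": 0},
  {"travel": [-0.337,0.143,0.092],"turn": [0,0,0.22],"gripper": 0},
  {"travel": [-0.337,0.143,0.092],"turn": [0,0,0.22],"gripper": 0},
  {"travel": [-0.337,0.143,0.092],"turn": [0,0,0.22],"gripper": 0},
  {"travel": [-0.337,0.143,0.092],"turn": [0,0,0.22],"gripper": 0},
])

```text
time: 2.75
eef_pos: [398.8, -78.8, 120.5]
tcp_rot: [179.9, -0.0, 90.3]
contact_force: [1.0, 0.3, 0.5]
finger_gap: 85.4
finger_force: 0.0
```

```bash
python3 go.py 465 -228 60 90
```

```text
t 2.75 pos [398.8 -78.8 120.5] rot [179.93  -0.    90.3 ] F [1.  0.3 0.5] M [-0.02 -0.04  0.02] gap 85.4 q [-11.   9. -26.  55.   0.  79.]
travel [-0.1496  0.0654  0.0606] turn [ 0.011 -0.     0.05 ]
```

Emit:
servo_tool([
  {"travel": [-0.15,0.066,0.055],"turn": [0,0,0.05],"gripper": 0},
  {"travel": [-0.15,0.066,0.055],"turn": [0,0,0.05],"gripper": 0},
  {"travel": [-0.15,0.066,0.055],"turn": [0,0,0.05],"gripper": 0},
  {"travel": [-0.15,0.066,0.055],"turn": [0,0,0.05],"gripper": 0},
  {"travel": [-0.15,0.066,0.055],"turn": [0,0,0.05],"gripper": 0},
])

```text
time: 3.17
eef_pos: [467.0, -231.5, 63.5]
tcp_rot: [180.0, 0.1, 89.8]
contact_force: [0.8, -0.5, -0.6]
finger_gap: 85.4
finger_force: 0.0
```

```bash
python3 go.py 465 -228 22 90
```

```text
t 3.17 pos [ 467.  -231.5   63.5] rot [1.7995e+02 1.3000e-01 8.9750e+01] F [ 0.8 -0.5 -0.6] M [ 0.05 -0.07 -0.03] gap 85.4 q [-26.  25. -13.  52.  -0.  64.]
travel [ 0.0036 -0.0021  0.0415] turn [ 0.008  0.022 -0.041]
```

Emit:
servo_tool([
  {"travel": [0.003,-0.001,0.02],"turn": [0,0,0],"gripper": 0},
  {"travel": [0.003,-0.001,0.041],"turn": [0,0,0],"gripper": 0},
  {"travel": [0.003,-0.001,0.041],"turn": [0,0,0],"gripper": 60},
  {"travel": [0.003,-0.001,0.041],"turn": [0,0,0],"gripper": 140},
  {"travel": [0.003,-0.001,0.041],"turn": [0,0,0],"gripper": 255},
], force=100)

```text
time: 3.58
eef_pos: [464.6, -223.0, 25.6]
tcp_rot: [180.0, 0.0, 90.1]
contact_force: [-0.7, -0.0, 0.6]
finger_gap: 51.5
finger_force: 0.0
```

Emit:
servo_tool([
  {"travel": [0,0,0],"turn": [0,0,0],"gripper": 255},
  {"travel": [0,0,0],"turn": [0,0,0],"gripper": 255},
  {"travel": [0,0,0],"turn": [0,0,0],"gripper": 255},
  {"travel": [0,0,0],"turn": [0,0,0],"gripper": 255},
])

```text
time: 3.92
eef_pos: [466.3, -223.6, 27.1]
tcp_rot: [179.7, 0.1, 90.1]
contact_force: [0.7, 1.5, 5.2]
finger_gap: 23.9
finger_force: 99.5
```

```bash
python3 go.py 465 -228 22 90
```

```text
t 3.92 pos [ 466.3 -223.6   27.1] rot [1.7971e+02 9.0000e-02 9.0060e+01] F [0.7 1.5 5.2] M [ 0.2  -0.16 -0.1 ] gap 23.9 q [-26.  27. -16.  46.   0.  64.]
travel [-0.0044 -0.0013  0.0051] turn [0.049 0.015 0.011]
```

Emit:
servo_tool([
  {"travel": [0,0,0],"turn": [0,0,0],"gripper": 130},
  {"travel": [0,0,0],"turn": [0,0,0],"gripper": 130},
  {"travel": [-0.004,0,0.005],"turn": [0,0,0],"gripper": 130},
  {"travel": [-0.004,0,0.005],"turn": [0,0,0],"gripper": 130},
  {"travel": [-0.004,0,0.005],"turn": [0,0,0],"gripper": 130},
])

```text
time: 4.33
eef_pos: [463.8, -227.3, 19.4]
tcp_rot: [-180.0, -0.0, 90.0]
contact_force: [0.2, 0.3, -0.0]
finger_gap: 42.1
finger_force: 0.1
```

```bash
python3 go.py 465 -228 22 90
```

```text
t 4.33 pos [ 463.8 -227.3   19.4] rot [-1.7997e+02 -1.0000e-02  9.0010e+01] F [ 0.2  0.3 -0. ] M [-0.04  0.04 -0.02] gap 42.1 q [-26.  28. -16.  46.  -0.  64.]
travel [-0.0007  0.0012 -0.0026] turn [-0.006 -0.001  0.002]
```

Emit:
servo_tool([
  {"travel": [0,0.001,-0.002],"turn": [0,0,0],"gripper": 160},
  {"travel": [0,0.001,-0.002],"turn": [0,0,0],"gripper": 255},
  {"travel": [0,0.001,-0.002],"turn": [0,0,0],"gripper": 255},
  {"travel": [0,0.001,-0.002],"turn": [0,0,0],"gripper": 255},
  {"travel": [0,0.001,-0.002],"turn": [0,0,0],"gripper": 255},
])

```text
time: 4.75
eef_pos: [465.5, -227.2, 22.3]
tcp_rot: [179.9, 0.0, 90.0]
contact_force: [0.2, 1.1, 5.4]
finger_gap: 24.1
finger_force: 99.2
```

```bash
python3 go.py 465 -228 22 90
```

```text
t 4.75 pos [ 465.5 -227.2   22.3] rot [1.7995e+02 2.0000e-02 9.0040e+01] F [0.2 1.1 5.4] M [ 0.12  0.18 -0.12] gap 24.1 q [-26.  28. -16.  46.   0.  64.]
travel [-0.0008 -0.0005  0.0003] turn [0.009 0.003 0.006]
```

Emit:
servo_tool([
  {"travel": [0,0,-0.03],"turn": [0,0,0],"gripper": 255},
  {"travel": [0,0,-0.07],"turn": [0,0,0],"gripper": 255},
  {"travel": [0.01,0.01,-0.105],"turn": [0,0,-0.5],"gripper": 255},
  {"travel": [0.03,0.03,-0.13],"turn": [0,0,-1.3],"gripper": 255},
  {"travel": [0.055,0.05,-0.148],"turn": [0,0,-2.2],"gripper": 255},
])

```text
time: 5.17
eef_pos: [515.5, -173.1, 171.8]
tcp_rot: [179.9, 0.1, 103.3]
contact_force: [1.4, -0.4, -4.2]
finger_gap: 24.1
finger_force: 99.8
```

```bash
python3 go.py 610 17 170 131
```

```text
t 5.17 pos [ 515.5 -173.1  171.8] rot [1.7993e+02 1.1000e-01 1.0329e+02] F [ 1.4 -0.4 -4.2] M [-0.18 -0.19  0.05] gap 24.1 q [-19.  21.  -1.  68.  -0.  58.]
travel [0.1633 0.1357 0.0017] turn [ 0.006  0.021 -4.618]
```

Emit:
servo_tool([
  {"travel": [0.033,0.027,0],"turn": [0,0,-0.95],"gripper": 255},
  {"travel": [0.065,0.054,0],"turn": [0,0,-1.9],"gripper": 255},
  {"travel": [0.098,0.082,0],"turn": [0,0,-2.8],"gripper": 255},
  {"travel": [0.13,0.108,0],"turn": [0,0,-3.7],"gripper": 255},
  {"travel": [0.163,0.136,0],"turn": [0,0,-4.6],"gripper": 255},
])

```text
time: 5.58
eef_pos: [607.6, 16.0, 167.9]
tcp_rot: [-179.8, -0.1, 131.1]
contact_force: [0.9, -0.1, -4.6]
finger_gap: 24.2
finger_force: 99.7
```

Emit:
servo_tool([
  {"travel": [0,0,0],"turn": [0,0,0],"gripper": 255},
  {"travel": [0,0,0],"turn": [0,0,0],"gripper": 255},
])

```text
time: 5.75
eef_pos: [607.8, 16.8, 167.4]
tcp_rot: [-179.8, -0.1, 131.1]
contact_force: [-0.1, -1.0, -4.7]
finger_gap: 24.0
finger_force: 100.0
```

```bash
python3 go.py 610 17 170 131; python3 - <<'E'
from h import *
p=cams.read_camera("top");q=cams.read_camera("side")
def crop(p,c,w,h,s):
    f=p["frame"][c[1]-h//2:c[1]+h//2,c[0]-w//2:c[0]+w//2,::-1]
    return cv2.resize(f,(w*s,h*s),interpolation=cv2.INTER_CUBIC)
a=crop(p,(280,204),50,64,8);b=crop(q,(312,158),50,64,8)
im=np.clip(np.hstack([a,b])*1.4,0,255).astype(np.uint8);cv2.imwrite("pics/over.png",im)
E
```

```text
t 5.75 pos [607.8  16.8 167.4] rot [-1.7981e+02 -1.1000e-01  1.3110e+02] F [-0.1 -1.  -4.7] M [-0.14 -0.01 -0.01] gap 24.0 q [ 2. 29. 10. 71. -0. 50.]
travel [-0.0012  0.0018 -0.0026] turn [-0.032 -0.019  0.017]
```

View pics/over.png

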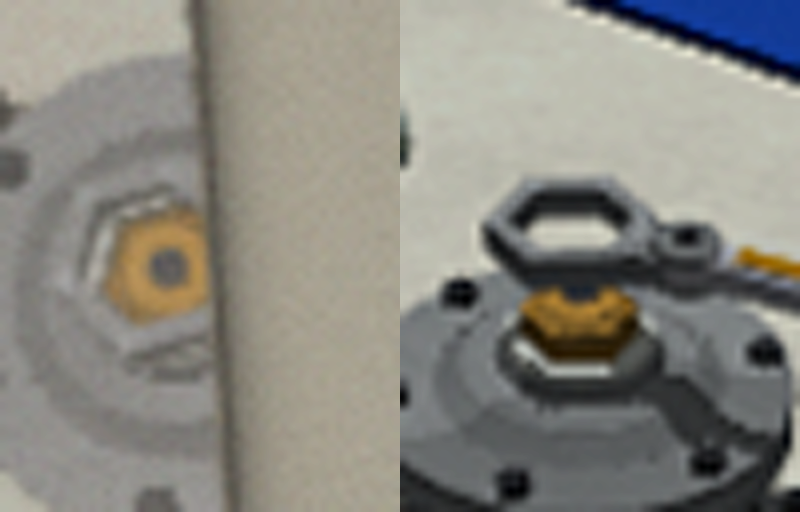

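```bash
cat > ov.py <<'E'
from h import *
def ov(name,ring,th,cap,capph,zu,frames,S=8):
    out=[]
    for p,c in frames:
        w,h=50,70;o=np.array([c[0]-w//2,c[1]-h//2])
        im=cv2.resize(p["frame"][o[1]:o[1]+h,o[0]:o[0]+w,::-1],(w*S,h*S),interpolation=cv2.INTER_CUBIC)
        im=np.clip(im*1.4,0,255).astype(np.uint8)
        for X,col in((hexa(ring,zu+14,24.8,th+30),(0,255,0)),(hexa(ring,zu+14,34,th+30),(0,255,0)),(hexa(cap,121,23.7,capph),(255,0,255)),(hexa(cap,107,31,0,24),(255,0,0))):
            uv=np.array([proj(p,x) for x in X]);cv2.polylines(im,[np.round((uv-o+.5)*S).astype(np.int32)],True,col,1)
        out.append(im)
    cv2.imwrite(name,np.hstack(out))
E
python3 - <<'E'
from ov import *
s=r.observe();y=np.radians(s["tcp_rot"][2]);c=s["eef_pos"][:2]+150*np.array([np.cos(y),np.sin(y)]);print(c)
p=cams.read_camera("top");q=cams.read_camera("side")
ov("pics/ov1.png",c,s["tcp_rot"][2]-180,(512.1,130.4),41,s["eef_pos"][2]-18,[(p,(275,204)),(q,(312,160))])
E
```

```text
[508.90508182 127.49322815]
```

View pics/ov1.png

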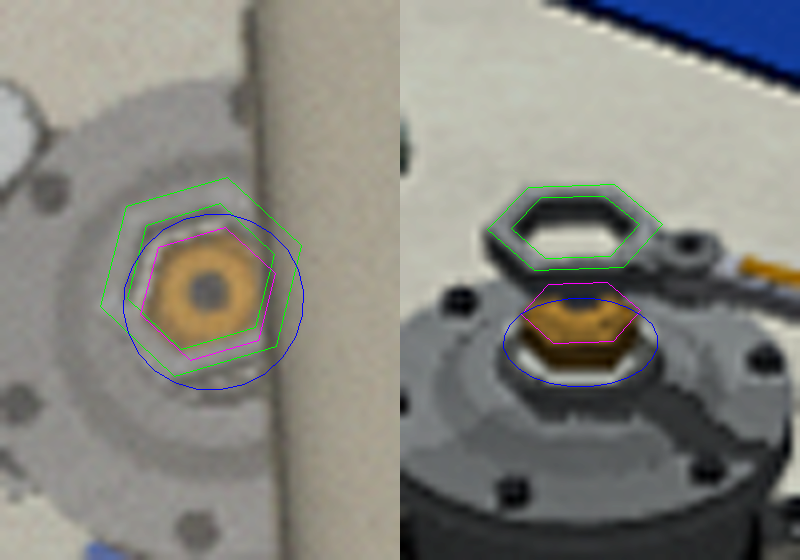

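```bash
python3 - <<'E'
from h import *
L=[]
for i in range(6):
    cams.read_camera("top");s=r.observe();L.append(np.r_[s["eef_pos"],s["tcp_rot"]])
L=np.array(L);print(L.round(2).tolist());m=L.mean(0);m[3]=0
y=np.radians(m[5]);print(m[:2]+150*np.array([np.cos(y),np.sin(y)]))
E
python3 go.py 610 17 170 131
```

```text
[[607.46, 12.7, 169.23, -179.92, -0.04, 130.71], [607.69, 12.68, 169.56, -179.96, -0.02, 130.71], [607.87, 12.78, 169.71, -179.98, -0.01, 130.71], [607.97, 12.89, 169.84, -179.99, -0.0, 130.72], [608.12, 13.1, 169.95, 179.99, 0.01, 130.74], [608.19, 13.32, 169.98, 179.99, 0.01, 130.76]]
[510.02253176 126.59237192]
t 6.25 pos [608.2  13.3 170. ] rot [1.7999e+02 1.0000e-02 1.3076e+02] F [-0.1 -0.1 -4.4] M [-0.14 -0.11 -0.  ] gap 23.9 q [ 1. 28. 10. 71. -0. 50.]
travel [ 0.0016  0.0038 -0.    ] turn [ 0.002  0.002 -0.04 ]
```

Emit:
servo_tool([
  {"travel": [0.001,0.0025,0.01],"turn": [0,0,0],"gripper": 255},
  {"travel": [0.001,0.0025,0.02],"turn": [0,0,0],"gripper": 255},
  {"travel": [0.001,0.0025,0.023],"turn": [0,0,0],"gripper": 255},
  {"travel": [0.001,0.0025,0.023],"turn": [0,0,0],"gripper": 255},
  {"travel": [0.001,0.0025,0.023],"turn": [0,0,0],"gripper": 255},
])

```text
time: 6.67
eef_pos: [609.0, 16.7, 145.8]
tcp_rot: [-179.9, -0.1, 130.8]
contact_force: [0.1, 0.0, -4.4]
finger_gap: 24.2
finger_force: 99.9
```

```bash
cat > ring.py <<'E'
from h import *
s=r.observe();y=np.radians(s["tcp_rot"][2]);a=np.array([np.cos(y),np.sin(y)]);b=np.array([np.sin(y),-np.cos(y)])
c=s["eef_pos"][:2]+150*a;e=np.array([512.1,130.4])-c
F=s["contact_force"];M=s["torque"]
print("t",round(s["time"],2),"pos",s["eef_pos"].round(1),"rot",s["tcp_rot"].round(2),"ring",c.round(1),"needs tool x,y mm",(e@a).round(1),(e@b).round(1),"theta",round(s["tcp_rot"][2]-180,1))
print("F tool x,y",(F[:2]@a).round(1),(F[:2]@b).round(1),"Fz",F[2].round(1),"M",M.round(2),"gap",s["finger_gap"].round(1),"capT(M at tcp)",round(-M[2]/1+0.15*(F[:2]@b),2))
E
python3 ring.py
```

```text
t 6.67 pos [609.   16.7 145.8] rot [-1.7991e+02 -6.0000e-02  1.3085e+02] ring [510.9 130.1] needs tool x,y mm -0.6 1.1 theta -49.2Traceback (most recent call last):
  File "ring.py", line 6, in <module>
    print("F tool x,y",(F[:2]@a).round(1),(F[:2]@b).round(1),"Fz",F[2].round(1),"M",M.round(2),"gap",s["finger_gap"].round(1),"capT(M at tcp)",round(-M[2]/1+0.15*(F[:2]@b),2))
                                                                                                     ^^^^^^^^^^^^^^^^^^^^^
AttributeError: 'float' object has no attribute 'round'
```

Emit:
servo_tool([
  {"travel": [-0.0005,0.001,0.003],"turn": [0,0,0],"gripper": 255},
  {"travel": [-0.0005,0.001,0.006],"turn": [0,0,0],"gripper": 255},
  {"travel": [-0.0005,0.001,0.008],"turn": [0,0,0],"gripper": 255},
  {"travel": [-0.0005,0.001,0.01],"turn": [0,0,0],"gripper": 255},
  {"travel": [-0.0005,0.001,0.01],"turn": [0,0,0],"gripper": 255},
])

```text
time: 7.08
eef_pos: [611.1, 16.9, 137.4]
tcp_rot: [179.9, 0.0, 130.8]
contact_force: [1.0, -1.6, 1.7]
finger_gap: 24.1
finger_force: 100.8
```

```bash
sed -i 's/s\["finger_gap"\].round(1)/round(s["finger_gap"],1)/' ring.py; python3 ring.py
```

```text
t 7.08 pos [611.1  16.9 137.4] rot [1.7992e+02 3.0000e-02 1.3083e+02] ring [513.  130.4] needs tool x,y mm 0.6 -0.7 theta -49.2
F tool x,y -1.8 -0.3 Fz 1.7 M [0.2  0.33 0.04] gap 24.1 capT(M at tcp) -0.08
```

Emit:
servo_tool([
  {"travel": [-0.001,0,0.003],"turn": [0,0,0],"gripper": 255},
  {"travel": [-0.001,-0.0052,0.003],"turn": [0,0,0.333],"gripper": 255},
  {"travel": [-0.001,-0.0052,0.004],"turn": [0,0,0.333],"gripper": 255},
])

```text
time: 7.33
eef_pos: [607.2, 12.1, 133.0]
tcp_rot: [-180.0, 0.0, 128.8]
contact_force: [-0.0, -0.1, -3.8]
finger_gap: 24.1
finger_force: 100.0
```

```bash
python3 ring.py
```

```text
t 7.33 pos [607.2  12.1 133. ] rot [-1.7999e+02  5.0000e-02  1.2878e+02] ring [513.3 129.1] needs tool x,y mm 1.7 -0.1 theta -51.2
F tool x,y -0.1 -0.1 Fz -3.8 M [-0.12 -0.07  0.  ] gap 24.1 capT(M at tcp) -0.01
```

Emit:
servo_tool([
  {"travel": [0,0,0.003],"turn": [0,0,0],"gripper": 255},
  {"travel": [0,0,0.006],"turn": [0,0,0],"gripper": 255},
  {"travel": [0,0,0.008],"turn": [0,0,0],"gripper": 255},
  {"travel": [0,0,0.008],"turn": [0,0,0],"gripper": 255},
])

```text
time: 7.67
eef_pos: [606.8, 12.8, 123.4]
tcp_rot: [-179.9, -0.1, 128.9]
contact_force: [-0.4, 0.0, -3.2]
finger_gap: 24.0
finger_force: 100.1
```

```bash
python3 ring.py
```

```text
t 7.67 pos [606.8  12.8 123.4] rot [-1.7990e+02 -7.0000e-02  1.2887e+02] ring [512.6 129.6] needs tool x,y mm 1.0 0.1 theta -51.1
F tool x,y 0.3 -0.3 Fz -3.2 M [-0.12 -0.03 -0.01] gap 24.0 capT(M at tcp) -0.04
```

Emit:
servo_tool([
  {"travel": [0.0005,0,0.001],"turn": [0,0,0],"gripper": 255},
  {"travel": [0.0005,0,0.002],"turn": [0,0,0],"gripper": 255},
  {"travel": [0.0005,0,0.002],"turn": [0,0,0],"gripper": 255},
])

```text
time: 7.92
eef_pos: [607.1, 13.2, 122.8]
tcp_rot: [180.0, -0.0, 128.9]
contact_force: [-0.4, -1.7, -1.9]
finger_gap: 24.1
finger_force: 100.3
```

```bash
python3 ring.py;python3 - <<'E'
from ov import *
s=r.observe();y=np.radians(s["tcp_rot"][2]);c=s["eef_pos"][:2]+150*np.array([np.cos(y),np.sin(y)])
q=cams.read_camera("side")
ov("pics/seat.png",c,s["tcp_rot"][2]-180,(512.1,130.4),41,107,[(q,(312,166))])
E
```

```text
t 7.92 pos [607.1  13.2 122.8] rot [ 1.7999e+02 -1.0000e-02  1.2886e+02] ring [513. 130.] needs tool x,y mm 0.9 -0.4 theta -51.1
F tool x,y -1.0 -1.4 Fz -1.9 M [0.01 0.23 0.07] gap 24.1 capT(M at tcp) -0.28
```

View pics/seat.png

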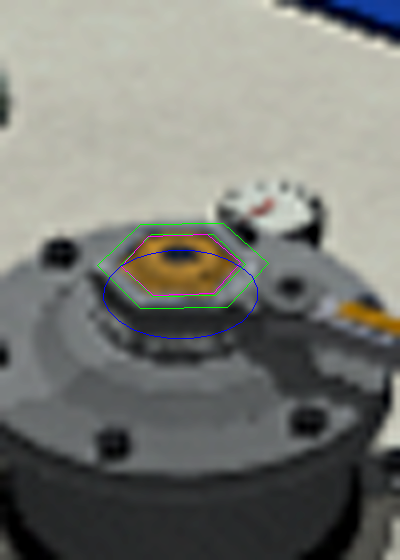

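The ring is seated: its top rim sits at (180,265) in the crop, level with the hexagon's outline, and the brass shows flush in the hole. Next I tighten along an arc about the cap.

Emit:
servo_tool([
  {"travel": [0.0001,-0.0052,0],"turn": [0,0,0.333],"gripper": 255},
  {"travel": [0.0004,-0.0105,0],"turn": [0,0,0.667],"gripper": 255},
  {"travel": [0.0008,-0.0157,0],"turn": [0,0,1.0],"gripper": 255},
  {"travel": [0.0015,-0.0209,0],"turn": [0,0,1.333],"gripper": 255},
  {"travel": [0.0023,-0.026,0],"turn": [0,0,1.667],"gripper": 255},
])

```text
time: 8.38
eef_pos: [586.7, -1.6, 123.5]
tcp_rot: [179.8, 0.1, 118.9]
contact_force: [2.9, -0.6, -3.5]
finger_gap: 23.6
finger_force: 100.3
```

```bash
python3 ring.py
```

```text
t 8.38 pos [586.7  -1.6 123.5] rot [1.7983e+02 1.2000e-01 1.1889e+02] ring [514.2 129.7] needs tool x,y mm 1.6 -1.5 theta -61.1
F tool x,y -2.0 2.3 Fz -3.5 M [-0.24 -0.52  0.93] gap 23.6 capT(M at tcp) -0.59
```

```bash
sed -i 's/"capT(M at tcp)".*/"capT",round(M[2]+0.15*(F[:2]@b),2),"pinT",round(M[2]+0.1*(F[:2]@b),2))/' ring.py; python3 ring.py
```

```text
t 8.38 pos [586.7  -1.6 123.5] rot [1.7983e+02 1.2000e-01 1.1889e+02] ring [514.2 129.7] needs tool x,y mm 1.6 -1.5 theta -61.1
F tool x,y -2.0 2.3 Fz -3.5 M [-0.24 -0.52  0.93] gap 23.6 capT 1.27 pinT 1.16
```

Emit:
servo_tool([
  {"travel": [0.0005,-0.003,0.0005],"turn": [0,0,0.05],"gripper": 255},
  {"travel": [0.0005,-0.0045,0.0005],"turn": [0,0,0.1],"gripper": 255},
  {"travel": [0.0005,-0.0045,0.0005],"turn": [0,0,0.1],"gripper": 255},
])

```text
time: 8.63
eef_pos: [584.2, -2.9, 123.7]
tcp_rot: [179.6, 0.2, 118.3]
contact_force: [5.8, 0.6, -3.6]
finger_gap: 24.3
finger_force: 100.1
```

```bash
python3 ring.py
```

```text
t 8.63 pos [584.2  -2.9 123.7] rot [1.7961e+02 1.7000e-01 1.1828e+02] ring [513.1 129.2] needs tool x,y mm 1.5 -0.3 theta -61.7
F tool x,y -2.2 5.4 Fz -3.6 M [-0.03 -1.22  0.25] gap 24.3 capT 1.05 pinT 0.78
```

Emit:
servo_tool([
  {"travel": [0,-0.006,0.0005],"turn": [0,0,0.333],"gripper": 255},
  {"travel": [0,-0.0114,0.0005],"turn": [0,0,0.667],"gripper": 255},
  {"travel": [0.0004,-0.0167,0.0005],"turn": [0,0,1.0],"gripper": 255},
  {"travel": [0.001,-0.0219,0.0005],"turn": [0,0,1.333],"gripper": 255},
  {"travel": [0.001,-0.0219,0.0005],"turn": [0,0,1.333],"gripper": 255},
])

```text
time: 9.05
eef_pos: [564.5, -11.9, 123.5]
tcp_rot: [179.5, 0.1, 110.2]
contact_force: [6.3, 2.4, -3.7]
finger_gap: 24.3
finger_force: 100.1
```

```bash
python3 ring.py
```

```text
t 9.05 pos [564.5 -11.9 123.5] rot [1.7952e+02 5.0000e-02 1.1020e+02] ring [512.7 128.9] needs tool x,y mm 1.6 -0.1 theta -69.8
F tool x,y 0.0 6.8 Fz -3.7 M [ 0.35 -1.3  -0.06] gap 24.3 capT 0.96 pinT 0.62
```

Emit:
servo_tool([
  {"travel": [0.0001,-0.0052,0.0005],"turn": [0,0,0.333],"gripper": 255},
  {"travel": [0.0004,-0.0105,0.0005],"turn": [0,0,0.667],"gripper": 255},
  {"travel": [0.0008,-0.0157,0.0005],"turn": [0,0,1.0],"gripper": 255},
  {"travel": [0.0008,-0.0157,0.0005],"turn": [0,0,1.0],"gripper": 255},
])

```text
time: 9.38
eef_pos: [549.7, -16.5, 123.1]
tcp_rot: [179.5, 0.0, 104.2]
contact_force: [6.3, 2.3, -2.7]
finger_gap: 24.0
finger_force: 100.2
```

```bash
python3 ring.py
```

```text
t 9.38 pos [549.7 -16.5 123.1] rot [1.7950e+02 1.0000e-02 1.0423e+02] ring [512.8 128.9] needs tool x,y mm 1.6 -0.4 theta -75.8
F tool x,y 0.7 6.7 Fz -2.7 M [ 0.43 -1.22  0.04] gap 24.0 capT 1.04 pinT 0.71
```

Emit:
servo_tool([
  {"travel": [0.0001,-0.0054,0.0003],"turn": [0,0,0.333],"gripper": 255},
  {"travel": [0.0004,-0.0107,0.0003],"turn": [0,0,0.667],"gripper": 255},
  {"travel": [0.0008,-0.016,0.0003],"turn": [0,0,1.0],"gripper": 255},
  {"travel": [0.0008,-0.016,0.0003],"turn": [0,0,1.0],"gripper": 255},
])

```text
time: 9.72
eef_pos: [534.4, -19.5, 123.0]
tcp_rot: [179.4, -0.0, 98.2]
contact_force: [6.4, 2.4, -3.2]
finger_gap: 23.7
finger_force: 100.2
```

```bash
python3 ring.py
```

```text
t 9.72 pos [534.4 -19.5 123. ] rot [ 1.7945e+02 -4.0000e-02  9.8250e+01] ring [512.9 128.9] needs tool x,y mm 1.6 -0.6 theta -81.8
F tool x,y 1.5 6.6 Fz -3.2 M [ 0.44 -1.26  0.07] gap 23.7 capT 1.07 pinT 0.74
```

Emit:
servo_tool([
  {"travel": [0.0001,-0.0054,0.0003],"turn": [0,0,0.333],"gripper": 255},
  {"travel": [0.0004,-0.0107,0.0003],"turn": [0,0,0.667],"gripper": 255},
  {"travel": [0.0008,-0.016,0.0003],"turn": [0,0,1.0],"gripper": 255},
  {"travel": [0.0008,-0.016,0.0003],"turn": [0,0,1.0],"gripper": 255},
])

```text
time: 10.05
eef_pos: [519.0, -21.0, 122.9]
tcp_rot: [179.4, -0.1, 92.3]
contact_force: [7.6, 2.7, -2.9]
finger_gap: 24.1
finger_force: 100.2
```

```bash
python3 ring.py
```

```text
t 10.05 pos [519.  -21.  122.9] rot [ 1.7939e+02 -9.0000e-02  9.2270e+01] ring [513.1 128.9] needs tool x,y mm 1.6 -0.9 theta -87.7
F tool x,y 2.4 7.7 Fz -2.9 M [ 0.45 -1.55  0.18] gap 24.1 capT 1.33 pinT 0.95
```

Emit:
servo_tool([
  {"travel": [0.0003,-0.0058,0.0003],"turn": [0,0,0.333],"gripper": 255},
  {"travel": [0.0006,-0.0113,0.0003],"turn": [0,0,0.667],"gripper": 255},
  {"travel": [0.0006,-0.0113,0.0003],"turn": [0,0,0.667],"gripper": 255},
])

```text
time: 10.3
eef_pos: [508.8, -21.0, 123.0]
tcp_rot: [179.3, -0.1, 88.3]
contact_force: [9.7, 1.0, -3.2]
finger_gap: 23.7
finger_force: 100.2
```

```bash
python3 ring.py
```

```text
t 10.3 pos [508.8 -21.  123. ] rot [ 1.7926e+02 -1.1000e-01  8.8260e+01] ring [513.3 128.9] needs tool x,y mm 1.5 -1.3 theta -91.7
F tool x,y 1.3 9.6 Fz -3.2 M [ 0.32 -1.94  0.35] gap 23.7 capT 1.8 pinT 1.31
```

Emit:
servo_tool([
  {"travel": [0.0002,-0.001,0.0002],"turn": [0,0,0],"gripper": 255},
  {"travel": [0.0002,-0.002,0.0002],"turn": [0,0,0],"gripper": 255},
  {"travel": [0.0002,-0.002,0.0002],"turn": [0,0,0],"gripper": 255},
])

```text
time: 10.55
eef_pos: [508.1, -21.0, 123.1]
tcp_rot: [179.1, -0.1, 88.3]
contact_force: [10.9, 1.2, -2.0]
finger_gap: 24.5
finger_force: 100.1
```

```bash
python3 ring.py
```

```text
t 10.55 pos [508.1 -21.  123.1] rot [ 1.7915e+02 -8.0000e-02  8.8300e+01] ring [512.6 128.9] needs tool x,y mm 1.4 -0.5 theta -91.7
F tool x,y 1.6 10.9 Fz -2.0 M [ 0.21 -2.34  0.12] gap 24.5 capT 1.75 pinT 1.21
```

Emit:
servo_tool([
  {"travel": [0.0002,-0.003,0.0002],"turn": [0,0,0.15],"gripper": 255},
  {"travel": [0.0003,-0.006,0.0002],"turn": [0,0,0.3],"gripper": 255},
  {"travel": [0.0003,-0.006,0.0002],"turn": [0,0,0.3],"gripper": 255},
])

```text
time: 10.8
eef_pos: [502.8, -20.7, 123.2]
tcp_rot: [179.1, -0.1, 86.4]
contact_force: [12.1, 1.2, -3.9]
finger_gap: 24.4
finger_force: 100.1
```

```bash
python3 ring.py
```

```text
t 10.8 pos [502.8 -20.7 123.2] rot [ 1.7905e+02 -1.0000e-01  8.6410e+01] ring [512.2 129. ] needs tool x,y mm 1.4 -0.2 theta -93.6
F tool x,y 2.0 12.0 Fz -3.9 M [ 0.15 -2.44 -0.28] gap 24.4 capT 1.52 pinT 0.92
```

Emit:
servo_tool([
  {"travel": [0.0001,-0.002,0],"turn": [0,0,0.2],"gripper": 255},
  {"travel": [0.0002,-0.004,0],"turn": [0,0,0.36],"gripper": 255},
  {"travel": [0.0002,-0.004,0],"turn": [0,0,0.36],"gripper": 255},
])

```text
time: 11.05
eef_pos: [498.5, -20.4, 123.1]
tcp_rot: [179.1, -0.1, 84.3]
contact_force: [11.6, 0.4, -3.8]
finger_gap: 23.9
finger_force: 100.1
```

```bash
python3 ring.py
```

```text
t 11.05 pos [498.5 -20.4 123.1] rot [ 1.791e+02 -1.100e-01  8.429e+01] ring [513.5 128.9] needs tool x,y mm 1.4 -1.5 theta -95.7
F tool x,y 1.5 11.5 Fz -3.8 M [ 0.03 -2.4   0.1 ] gap 23.9 capT 1.83 pinT 1.25
```

Emit:
servo_tool([
  {"travel": [0.0001,-0.0027,0],"turn": [0,0,0.17],"gripper": 255},
  {"travel": [0.0002,-0.0054,0],"turn": [0,0,0.33],"gripper": 255},
  {"travel": [0.0002,-0.0054,0],"turn": [0,0,0.33],"gripper": 255},
])

```text
time: 11.3
eef_pos: [493.4, -19.8, 123.1]
tcp_rot: [179.1, -0.1, 82.3]
contact_force: [11.8, -0.3, -2.9]
finger_gap: 24.0
finger_force: 100.1
```

```bash
python3 ring.py
```

```text
t 11.3 pos [493.4 -19.8 123.1] rot [ 1.7907e+02 -1.3000e-01  8.2290e+01] ring [513.5 128.9] needs tool x,y mm 1.3 -1.6 theta -97.7
F tool x,y 1.2 11.8 Fz -2.9 M [-0.09 -2.47  0.04] gap 24.0 capT 1.8 pinT 1.22
```

Emit:
servo_tool([
  {"travel": [0.0001,-0.003,0],"turn": [0,0,0.2],"gripper": 255},
  {"travel": [0.0002,-0.006,0],"turn": [0,0,0.38],"gripper": 255},
  {"travel": [0.0002,-0.006,0],"turn": [0,0,0.38],"gripper": 255},
])

```text
time: 11.55
eef_pos: [487.8, -18.9, 123.2]
tcp_rot: [179.0, -0.1, 80.0]
contact_force: [13.6, -0.9, -3.8]
finger_gap: 24.5
finger_force: 100.0
```

```bash
python3 ring.py
```

```text
t 11.55 pos [487.8 -18.9 123.2] rot [ 1.7904e+02 -1.5000e-01  7.9990e+01] ring [513.8 128.8] needs tool x,y mm 1.3 -2.0 theta -100.0
F tool x,y 1.5 13.6 Fz -3.8 M [-0.15 -2.54 -0.  ] gap 24.5 capT 2.03 pinT 1.35
```

Emit:
servo_tool([
  {"travel": [0.0001,-0.003,0],"turn": [0,0,0.25],"gripper": 255},
  {"travel": [0.0002,-0.0055,0],"turn": [0,0,0.5],"gripper": 255},
  {"travel": [0.0002,-0.0075,0],"turn": [0,0,0.667],"gripper": 255},
  {"travel": [0.0002,-0.0075,0],"turn": [0,0,0.667],"gripper": 255},
])

```text
time: 11.88
eef_pos: [480.5, -17.4, 123.2]
tcp_rot: [179.0, -0.2, 76.0]
contact_force: [14.5, 0.1, -3.8]
finger_gap: 23.8
finger_force: 100.0
```

```bash
python3 ring.py
```

```text
t 11.88 pos [480.5 -17.4 123.2] rot [179.05  -0.22  76.  ] ring [516.8 128.1] needs tool x,y mm 1.1 -5.1 theta -104.0
F tool x,y 3.7 14.1 Fz -3.8 M [-0.22 -2.5   0.02] gap 23.8 capT 2.13 pinT 1.42
```

Emit:
servo_tool([
  {"travel": [0.0003,-0.003,0],"turn": [0,0,0.28],"gripper": 255},
  {"travel": [0.0005,-0.006,0],"turn": [0,0,0.56],"gripper": 255},
  {"travel": [0.0008,-0.009,0],"turn": [0,0,0.833],"gripper": 255},
  {"travel": [0.0008,-0.009,0],"turn": [0,0,0.833],"gripper": 255},
])

```text
time: 12.22
eef_pos: [471.8, -14.8, 123.1]
tcp_rot: [179.1, -0.2, 71.0]
contact_force: [13.6, -1.9, -4.4]
finger_gap: 23.9
finger_force: 100.0
```

```bash
python3 ring.py; python3 - <<'E'
from h import *
p=cams.read_camera("top");q=cams.read_camera("side")
ims=[]
for P,c in((p,(300,208)),(q,(318,185))):
    f=P["frame"][c[1]-35:c[1]+35,c[0]-50:c[0]+50,::-1];ims.append(cv2.resize(f,None,fx=4,fy=4,interpolation=cv2.INTER_CUBIC))
cv2.imwrite("pics/brk.png",np.clip(np.hstack(ims)*1.4,0,255).astype(np.uint8))
E
```

```text
t 12.22 pos [471.8 -14.8 123.1] rot [179.07  -0.24  70.97] ring [520.7 127. ] needs tool x,y mm 0.5 -9.2 theta -109.0
F tool x,y 2.6 13.4 Fz -4.4 M [-0.38 -2.53  0.04] gap 23.9 capT 2.05 pinT 1.38
```

View pics/brk.png

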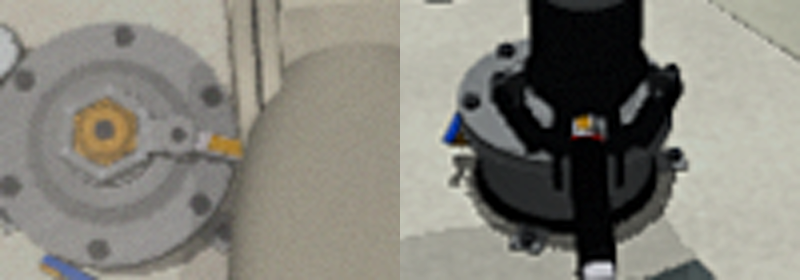

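The hinge has clearly broken over: in the top view the head points along (105,130)→(178,135) and the handle along (178,135)→(228,147), about 10° (0.17 rad) apart. The torque has levelled off at 13.4 N across the grip. Easing back now.

Emit:
servo_tool([
  {"travel": [0.0001,0.0035,0],"turn": [0,0,-0.333],"gripper": 255},
  {"travel": [0.0003,0.007,0],"turn": [0,0,-0.667],"gripper": 255},
  {"travel": [0.0006,0.0105,0],"turn": [0,0,-1.0],"gripper": 255},
  {"travel": [0.001,0.014,0],"turn": [0,0,-1.333],"gripper": 255},
  {"travel": [0.0015,0.0185,0],"turn": [0,0,-1.667],"gripper": 255},
])

```text
time: 12.73
eef_pos: [488.7, -19.1, 122.8]
tcp_rot: [179.2, -0.1, 81.1]
contact_force: [6.0, 1.6, -1.8]
finger_gap: 24.2
finger_force: 100.4
```

```bash
python3 ring.py
```

```text
t 12.73 pos [488.7 -19.1 122.8] rot [ 1.7923e+02 -1.2000e-01  8.1130e+01] ring [511.8 129.1] needs tool x,y mm 1.4 0.1 theta -98.9
F tool x,y 2.5 5.6 Fz -1.8 M [ 0.25 -1.09 -0.62] gap 24.2 capT 0.23 pinT -0.05
```

Emit:
servo_tool([
  {"travel": [0.0005,0.003,0],"turn": [0,0,0],"gripper": 255},
  {"travel": [0.001,0.006,0],"turn": [0,0,0],"gripper": 255},
  {"travel": [0.001,0.006,0],"turn": [0,0,0],"gripper": 255},
])

```text
time: 12.98
eef_pos: [489.5, -19.3, 121.1]
tcp_rot: [179.9, -0.0, 81.0]
contact_force: [1.6, -3.5, 4.4]
finger_gap: 24.2
finger_force: 101.3
```

```bash
python3 ring.py
```

```text
t 12.98 pos [489.5 -19.3 121.1] rot [179.86  -0.    81.  ] ring [513.  128.9] needs tool x,y mm 1.4 -1.1 theta -99.0
F tool x,y -3.2 2.1 Fz 4.4 M [ 0.05 -0.29 -0.  ] gap 24.2 capT 0.31 pinT 0.21
```

Emit:
servo_tool([
  {"travel": [-0.001,0.003,-0.002],"turn": [0,0,-0.2],"gripper": 255},
  {"travel": [-0.001,0.006,-0.002],"turn": [0,0,-0.4],"gripper": 255},
  {"travel": [-0.001,0.0085,-0.002],"turn": [0,0,-0.6],"gripper": 255},
  {"travel": [-0.001,0.0085,-0.002],"turn": [0,0,-0.6],"gripper": 255},
])

```text
time: 13.32
eef_pos: [498.0, -20.7, 122.1]
tcp_rot: [179.9, -0.1, 84.7]
contact_force: [4.7, 2.0, -0.3]
finger_gap: 24.3
finger_force: 100.6
```

```bash
python3 ring.py
```

```text
t 13.32 pos [498.  -20.7 122.1] rot [ 1.7989e+02 -9.0000e-02  8.4710e+01] ring [511.8 128.6] needs tool x,y mm 1.8 0.1 theta -95.3
F tool x,y 2.5 4.5 Fz -0.3 M [ 0.86 -1.02 -0.56] gap 24.3 capT 0.12 pinT -0.11
```

Emit:
servo_tool([
  {"travel": [0.0008,0.002,-0.001],"turn": [0,0,0],"gripper": 255},
  {"travel": [0.0008,0.003,-0.002],"turn": [0,0,0],"gripper": 255},
  {"travel": [0.0008,0.003,-0.002],"turn": [0,0,0],"gripper": 255},
])

```text
time: 13.57
eef_pos: [498.7, -20.7, 123.2]
tcp_rot: [-179.8, 0.0, 84.7]
contact_force: [1.7, 2.0, -4.5]
finger_gap: 24.2
finger_force: 100.2
```

```bash
python3 ring.py
```

```text
t 13.57 pos [498.7 -20.7 123.2] rot [-1.7984e+02  2.0000e-02  8.4680e+01] ring [512.6 128.7] needs tool x,y mm 1.7 -0.6 theta -95.3
F tool x,y 2.2 1.5 Fz -4.5 M [ 0.28 -0.35 -0.18] gap 24.2 capT 0.05 pinT -0.03
```

Emit:
servo_tool([
  {"travel": [0.0008,0.001,-0.003],"turn": [0,0,0],"gripper": 255},
  {"travel": [0.0008,0.001,-0.006],"turn": [0,0,0],"gripper": 255},
  {"travel": [0.0008,0.001,-0.009],"turn": [0,0,0],"gripper": 255},
  {"travel": [0.0008,0.001,-0.012],"turn": [0,0,0],"gripper": 255},
])

```text
time: 13.9
eef_pos: [499.7, -20.3, 135.7]
tcp_rot: [-179.9, 0.1, 84.7]
contact_force: [-0.1, -0.1, -5.7]
finger_gap: 23.9
finger_force: 99.9
```

```bash
python3 ring.py
```

```text
t 13.9 pos [499.7 -20.3 135.7] rot [-1.7987e+02  6.0000e-02  8.4650e+01] ring [513.6 129. ] needs tool x,y mm 1.2 -1.7 theta -95.3
F tool x,y -0.1 -0.1 Fz -5.7 M [-0.31  0.12  0.16] gap 23.9 capT 0.14 pinT 0.15
```

Emit:
servo_tool([
  {"travel": [0,0,-0.02],"turn": [0,0,0],"gripper": 255},
  {"travel": [0,0,-0.038],"turn": [0,0,0],"gripper": 255},
  {"travel": [-0.02,0,-0.042],"turn": [0,0,-0.3],"gripper": 255},
  {"travel": [-0.055,0,-0.042],"turn": [0,0,-0.6],"gripper": 255},
  {"travel": [-0.095,0,-0.042],"turn": [0,0,-1],"gripper": 255},
])

```text
time: 14.32
eef_pos: [492.2, -114.4, 179.0]
tcp_rot: [179.9, 0.0, 91.0]
contact_force: [0.4, -0.9, -4.2]
finger_gap: 23.7
finger_force: 100.0
```

```bash
python3 go.py 489.6 -236 90 96
```

```text
t 14.32 pos [ 492.2 -114.4  179. ] rot [1.799e+02 2.000e-02 9.097e+01] F [ 0.4 -0.9 -4.2] M [-0.18 -0.12 -0.03] gap 23.7 q [-13.  17.  -6.  67.   0.  76.]
travel [-0.1215 -0.0048  0.089 ] turn [ 0.016  0.003 -0.839]
```

Emit:
servo_tool([
  {"travel": [-0.04,-0.002,0.01],"turn": [0,0,-0.4],"gripper": 255},
  {"travel": [-0.075,-0.003,0.035],"turn": [0,0,-0.7],"gripper": 255},
  {"travel": [-0.105,-0.004,0.06],"turn": [0,0,-0.84],"gripper": 255},
  {"travel": [-0.121,-0.005,0.085],"turn": [0,0,-0.84],"gripper": 255},
  {"travel": [-0.121,-0.005,0.1],"turn": [0,0,-0.84],"gripper": 255},
])

```text
time: 14.73
eef_pos: [486.5, -239.4, 75.6]
tcp_rot: [-179.9, 0.1, 95.4]
contact_force: [-0.4, 2.2, -4.4]
finger_gap: 24.1
finger_force: 99.9
```

Emit:
servo_tool([
  {"travel": [0,0,0.01],"turn": [0,0,0],"gripper": 255},
  {"travel": [0,0,0.02],"turn": [0,0,0],"gripper": 255},
  {"travel": [0,0,0.03],"turn": [0,0,0],"gripper": 255},
  {"travel": [0,0,0.03],"turn": [0,0,0],"gripper": 255},
  {"travel": [0,0,0.03],"turn": [0,0,0],"gripper": 255},
])

```text
time: 15.15
eef_pos: [488.3, -235.0, 48.0]
tcp_rot: [-180.0, -0.0, 95.7]
contact_force: [-0.9, -0.9, -3.2]
finger_gap: 23.7
finger_force: 99.9
```

```bash
python3 go.py 489.6 -236 22 96;python3 - <<'E'
from h import *
p=cams.read_camera("top");q=cams.read_camera("side")
ims=[]
for P,c in((p,(390,210)),(q,(350,270))):
    f=P["frame"][c[1]-60:c[1]+60,c[0]-65:c[0]+65,::-1];ims.append(cv2.resize(f,None,fx=3,fy=3,interpolation=cv2.INTER_CUBIC))
cv2.imwrite("pics/lay.png",np.clip(np.hstack(ims)*1.4,0,255).astype(np.uint8))
E
```

```text
t 15.15 pos [ 488.3 -235.    48. ] rot [-1.7998e+02 -1.0000e-02  9.5740e+01] F [-0.9 -0.9 -3.2] M [-0.17  0.02  0.06] gap 23.7 q [-26.  28. -11.  51.  -0.  59.]
travel [-0.0012  0.0012  0.026 ] turn [-0.003 -0.002 -0.043]
```

View pics/lay.png

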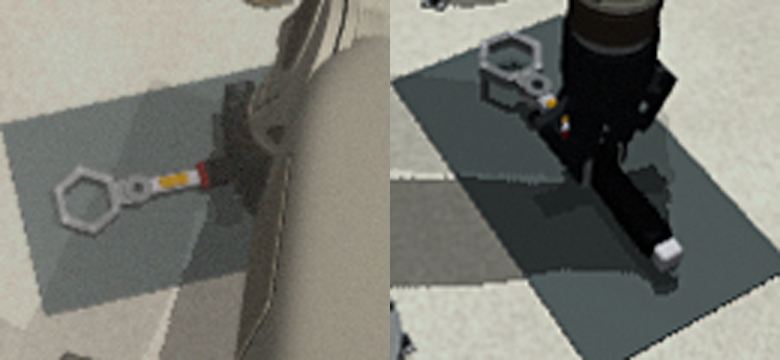

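Emit:
servo_tool([
  {"travel": [0,0,0.01],"turn": [0,0,0],"gripper": 255},
  {"travel": [0,0,0.018],"turn": [0,0,0],"gripper": 255},
  {"travel": [0,0,0.022],"turn": [0,0,0],"gripper": 255},
  {"travel": [0,0,0.024],"turn": [0,0,0],"gripper": 255},
  {"travel": [0,0,0.024],"turn": [0,0,0],"gripper": 255},
])

```text
time: 15.67
eef_pos: [487.5, -235.2, 23.5]
tcp_rot: [-179.9, -0.1, 95.7]
contact_force: [-1.6, 1.8, -1.3]
finger_gap: 24.1
finger_force: 100.6
```

Emit:
servo_tool([
  {"travel": [0,0,0.001],"turn": [0,0,0],"gripper": 255},
  {"travel": [0,0,0.001],"turn": [0,0,0],"gripper": 255},
  {"travel": [0,0,0.001],"turn": [0,0,0],"gripper": 255},
])

```text
time: 15.92
eef_pos: [488.1, -235.7, 23.3]
tcp_rot: [180.0, 0.0, 95.7]
contact_force: [-2.2, 1.9, -1.2]
finger_gap: 24.2
finger_force: 100.6
```

```bash
python3 go.py 489.6 -236 22 96
```

```text
t 15.92 pos [ 488.1 -235.7   23.3] rot [179.99   0.    95.65] F [-2.2  1.9 -1.2] M [-0.02  0.33 -0.12] gap 24.2 q [-26.  30. -12.  48.   0.  59.]
travel [-0.0004  0.0014  0.0013] turn [ 0.001  0.    -0.058]
```

Emit:
servo_tool([
  {"travel": [0,0,0.001],"turn": [0,0,0],"gripper": 255},
  {"travel": [0,0,0.002],"turn": [0,0,0],"gripper": 255},
  {"travel": [0,0,0.003],"turn": [0,0,0],"gripper": 255},
  {"travel": [0,0,0.003],"turn": [0,0,0],"gripper": 255},
])

```text
time: 16.25
eef_pos: [488.2, -235.6, 22.3]
tcp_rot: [180.0, 0.0, 95.7]
contact_force: [-6.8, 5.5, 15.3]
finger_gap: 24.1
finger_force: 102.8
```

```bash
python3 go.py 489.6 -236 22 96
```

```text
t 16.25 pos [ 488.2 -235.6   22.3] rot [1.7995e+02 4.0000e-02 9.5670e+01] F [-6.8  5.5 15.3] M [ 0.2   1.26 -0.24] gap 24.1 q [-26.  30. -12.  48.  -0.  59.]
travel [-0.0005  0.0013  0.0003] turn [ 0.008  0.007 -0.056]
```

Emit:
servo_tool([
  {"travel": [0,0,-0.002],"turn": [0,0,0],"gripper": 255},
  {"travel": [0,0,-0.002],"turn": [0,0,0],"gripper": 255},
  {"travel": [0,0,-0.002],"turn": [0,0,0],"gripper": 150},
  {"travel": [0,0,-0.002],"turn": [0,0,0],"gripper": 100},
  {"travel": [0,0,-0.002],"turn": [0,0,0],"gripper": 60},
], force=25)

```text
time: 16.67
eef_pos: [488.8, -236.1, 21.9]
tcp_rot: [179.9, 0.0, 95.7]
contact_force: [-0.2, 0.1, 0.6]
finger_gap: 58.5
finger_force: 0.0
```

Emit:
servo_tool([
  {"travel": [0,0,0],"turn": [0,0,0],"gripper": 30},
  {"travel": [0,0,-0.005],"turn": [0,0,0],"gripper": 0},
  {"travel": [0,0,-0.03],"turn": [0,0,0],"gripper": 0},
  {"travel": [0,0,-0.065],"turn": [0,0,0],"gripper": 0},
  {"travel": [0,0,-0.1],"turn": [0,0,0],"gripper": 0},
])

```text
time: 17.08
eef_pos: [487.2, -235.3, 122.2]
tcp_rot: [-179.9, -0.1, 95.7]
contact_force: [1.0, 0.2, 0.5]
finger_gap: 85.7
finger_force: 0.0
```

Emit:
servo_tool([
  {"travel": [0,-0.03,-0.04],"turn": [0,0,0],"gripper": 0},
  {"travel": [0,-0.06,-0.08],"turn": [0,0,0],"gripper": 0},
  {"travel": [0,-0.1,-0.1],"turn": [0,0,0],"gripper": 0},
  {"travel": [0,-0.14,-0.1],"turn": [0,0,0],"gripper": 0},
  {"travel": [0,-0.17,-0.1],"turn": [0,0,0],"gripper": 0},
])

```text
time: 17.5
eef_pos: [321.9, -253.1, 224.5]
tcp_rot: [179.8, 0.3, 95.8]
contact_force: [0.2, -1.2, -0.3]
finger_gap: 85.3
finger_force: 0.0
```

Emit:
servo_tool([
  {"travel": [0,0,0],"turn": [0,0,0],"gripper": 0},
  {"travel": [0,0,0],"turn": [0,0,0],"gripper": 0},
  {"travel": [0,0,0],"turn": [0,0,0],"gripper": 0},
  {"travel": [0,0,0],"turn": [0,0,0],"gripper": 0},
])

```text
time: 17.83
eef_pos: [322.7, -252.5, 221.9]
tcp_rot: [180.0, 0.0, 95.7]
contact_force: [-0.5, -1.5, -0.7]
finger_gap: 85.2
finger_force: 0.0
```

```bash
python3 go.py 489.6 -236 22 96;python3 - <<'E'
from h import *
p=cams.read_camera("top");q=cams.read_camera("side")
ims=[]
for P,c in((p,(350,200)),(q,(345,230))):
    f=P["frame"][c[1]-100:c[1]+100,c[0]-100:c[0]+100,::-1];ims.append(cv2.resize(f,None,fx=2,fy=2,interpolation=cv2.INTER_CUBIC))
cv2.imwrite("pics/end.png",np.clip(np.hstack(ims)*1.4,0,255).astype(np.uint8))
E
```

```text
t 17.83 pos [ 322.7 -252.5  221.9] rot [1.7995e+02 3.0000e-02 9.5700e+01] F [-0.5 -1.5 -0.7] M [ 0.01 -0.01 -0.06] gap 85.2 q [-38.   4. -15.  71.   0.  46.]
travel [-1.000e-04  1.676e-01  2.001e-01] turn [ 0.008  0.004 -0.05 ]
```

View pics/end.png

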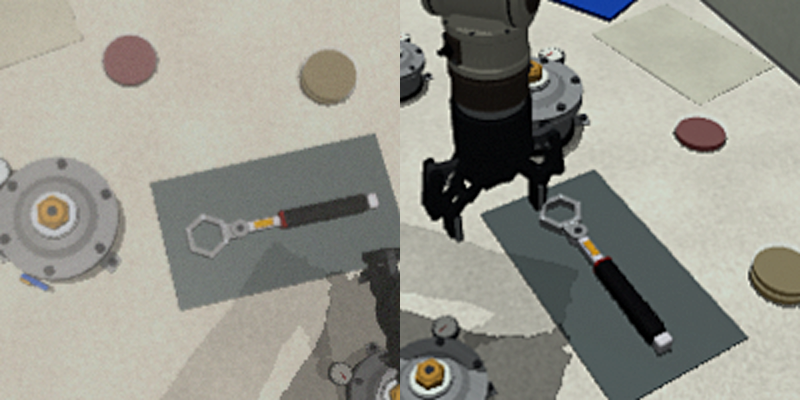

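The wrench lies flat and wholly on the mat, with its ring at (207,236) and tail at (373,201) in the top crop. The dishes are where they were, and the gripper is clear of everything.

```bash
python3 -c "
from plant import r
print(r.finish_job())"
```

```text
the job is handed in; nothing more can be done
None
```

I tightened the largest vessel's cap until the hinge clearly broke over, about 0.17 rad against the 0.35 stop, and eased off at once. The wrench is back flat on the mat, the dishes and flask were left alone, and the job was handed in at about 18 s with no verdict returned.

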